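Hold the front board shut on a mould box

ROBOT

A 7-joint arm with a two-finger parallel gripper is mounted at the origin on the work surface. World frame = base frame: x ahead of the robot, y to its left, z up, the work surface at z = 0. Lengths are in m, angles in rad, forces in N, time in s.
With the tool pointing down it reaches from about 0.4 to 0.85 m from the base axis. Payload 10.4 kg.
Tool frame: the origin (TCP) lies midway between the tips of the shut fingers; the grasp point (between the pads) lies 19 mm behind it (manip.hold_point_z is the distance from the TCP to the grasp point, in m); z points along the fingers, y is the line along which they close (so a half turn about z gives the same grasp; the last joint's range is limited). The gripper opens to 85 mm and grips with 20 to 120 N. Pads are 22 mm wide; open, the fingers measure 114 mm over their backs; the gripper's body (76 mm by 85 mm) begins 54 mm behind the grasp point. The pads swing forward as they close: fully open they stand 13 mm farther back than shut.
Start: joints at [1.163, 0.332, -0.065, 1.46, 0.022, 1.35, -0.088], TCP at [0.235, -0.579, 0.231] pointing down, gripper open.
Joint ranges: [-2.6, 2.6], [-0.5, 2.12], [-1.47, 1.34], [0.16, 2.42], [-1.27, 4.41], [0.06, 2.06], [-2.6, 2.6]. Speed limits (rad/s): [2.22, 2.22, 2.79, 2.79, 3.14, 3.14, 3.14].

INTERFACE

Orientations are given as a unit quaternion [x, y, z, w].
In Python, from workcell import manip, eyes, job gives the robot as it stands.
- The arm moves only by the shell command python3 -m crank 'ROWS' [FORCE]. ROWS is JSON, a list that holds one entry, the list of rows, each a list of 7 numbers: the finger opening in cm, from 0 to 8.54, then the shift along the world's x, y, z in cm, then the turn, a rotation vector about the world's x, y, z in degrees. In form: [[[hand, x, y, z, ax, ay, az], ...]]. A call has 1 to 20 rows; each row shifts and turns the commanded pose from where the row before left it; what a row does not reach is not made up. A row lasts 1/8 s, in which the tool goes at most 62.5 mm and 10.7 degrees, less where a joint would pass 70% of its speed; a pose out of reach is approached as far as the arm can. A call with a gripper value outside its range is refused whole. The fingers move at their own pace and stop on an object; FORCE is the grip in N (left out, the last holds). Time passes only in rows, so rows that do not move let the fingers close. It gives the time, the measured TCP pose, the force, the opening and the grip force at its end, in the units of the state.
- manip.get_obs(): the state, without advancing time (a new reading comes with each control period).
- eyes.camera(name): name is "scene" or "top"; returns (picture, depth): 384x512x3 uint8, red, green, blue; 384x512 float32, m along the optical axis (not along the pixel's ray), 0 where there is no reading.
- eyes.camera_params(name): a dict with "fx", "fy", "cx", "cy" (pixels), "world_from_camera" (4x4, takes a point from camera to world coordinates). Camera axes: x right, y down, z forward; pixel columns grow to the right and rows downward; lengths in m; the calibration is good to about 2 mm. A picture is of the moment at which its call begins. camera_params takes no time and is no camera call.
- job.hand_in(): hands the job in; it is judged then, once.
The state is a dict: "clock": time; "joint_pos": joint angles; "joint_velocities": joint speeds; "tau": joint torques, N m; "position": TCP position; "ee_rot": TCP orientation; "ft_force": force on the tool from outside, world axes, zero at the start; "torque": the same for the moment, N m; "grip_width": opening from 0.0 (shut) to 1.0 (fully open); "grasp_force": force on a finger pad.
Only numpy, scipy, OpenCV 4.12 (cv2) and the standard library are available. Lean on these libraries where they do the work, as an engineer would, in place of code of your own. Each camera call takes 0.05 s, during which the arm holds its last target. There are 200 camera calls.

TASK

Close this mould box for me: pick up the loose front board, stand it on the white casting board with its smooth face flat against the ends of both side boards, closing the open side squarely, its ends flush with the box's outer sides. Press it against the box with a steady push of about 10 N, never shoving hard, and keep that up for at least three seconds; then finish while still holding it pressed like that, because I will put the clamps on while you hold. Do not shift the terracotta bowl inside the box, or anything else on the bench.

Things in the scene. Friction and masses are not known exactly. Their poses are not given: they have to be found in the camera images.
- front_board: loose plywood board, 196 long (y) x 15 thick (x) x 100 high (z), about 250 g, upright on the bench. A darker batten 20 thick, 30 high along the foot of its outer face gives it a 35 wide foot; the other face is smooth. Origin: bottom edge of the smooth face, mid-length. x points out of the smooth face (plywood x -15 to 0, batten -35 to -15). The box is closed when this frame coincides with mould_box's
- face_left (a point): point on the smooth face of the front board, 90 mm to +y of its middle, 50 mm above its bottom edge
- face_right (a point): point on the smooth face of the front board, 90 mm to -y of its middle, 50 mm above its bottom edge
- mould_box: three plywood boards, 15 thick, fixed on the casting board as a U, rigid: 196 wide outside (y), 150 deep (x), 100 high. Open side roughly towards the robot. Origin: in the plane of the side boards' free ends (x = 0), midway between them, on the casting board's top (18 above the bench). x points from the open side into the box, z up. End faces 15 wide, centred at y = +-90.5
- casting_board: white board 260 (x) x 250 (y) x 18 thick, fixed to the bench under the mould box. Origin: on the bench, straight below that of mould_box; same axes. It reaches 75 in front of the open side and 185 behind it; a wooden cleat 18 wide, 20 high lies along the outside of each side board. Its top is not slippery: a board pressed down on it drags as it slides
- bowl_model: upturned terracotta bowl standing loose inside the box on the casting board, 90 across and 50 high, the original to be cast. Origin: centre of its underside, 73 to 78 mm behind the plane of the open side
- clamp_a: steel bar clamp lying on the bench to the robot's left, 300 bar along its x, about 370 long with its wooden handle at -x, 28 high, jaws reaching 82 to +y. Origin: underside, mid-bar
- clamp_b: a second bar clamp like clamp_a, lying beside it, farther to the left
- brush_pot: yellow plastic pot of brushes, 64 across, about 225 high with its brushes, at the back of the bench. Origin: centre of its underside
- spray_bottle: green spray bottle with a white head, 76 across, 198 high, at the back of the bench. Origin: centre of its underside
- mallet: rubber mallet lying on the bench to the robot's right, handle along its x, 290 long, head 60 across and 90 wide at +x. Origin: on the bench, under the handle
- soap_jar: amber jar with a white lid, 60 across, 60 high, on the bench close in front of the robot. Origin: centre of its underside
Not all that is in view belongs to the job. What is shaped like the front_board but green is not meant.

How it is judged:
By the outcome, as a careful person would: the job done as asked, in the order asked, and still so for the second after the job is handed in, while the arm keeps its last pose, push and grip.
It also fails if it takes over 61 s, if anything falls off the work surface, if the arm or the gripper's body presses on something with over 40 N, if the wrist force passes 120 N, or if a joint passes its speed limit or range.

## Working session

There is one attempt and no reset: what is moved stays moved. The work goes in short steps, Python scripts to look and compute and a shell command to move; the robot and the scene stay as the last step left them, time stands still between calls to the robot, and variables do not carry over. Pictures are saved under pics/ and viewed, at most 10 in all, crops included, and the job is handed in when it is done.

```bash
ls; mkdir -p pics; python3 - <<'E'
from workcell import manip, eyes, job
import cv2,numpy as np
print(manip.get_obs(), manip.hold_point_z)
for n in("scene","top"):
    p,d=eyes.camera(n); cv2.imwrite(f"pics/{n}0.png",p[:,:,::-1]); np.savez(f"{n}0.npz",p=p,d=d); print(eyes.camera_params(n))
E
```

```text
pics
{'clock': 0.0, 'joint_pos': array([ 1.16341021,  0.3328665 , -0.06467312,  1.46094779,  0.02160031,
        1.3499343 , -0.08847533]), 'joint_velocities': array([-0.00098684,  0.00059122, -0.0014407 ,  0.0012467 ,  0.00157521,
        0.00084339,  0.00077666]), 'tau': array([ 5.42722937e-04, -6.25466394e+01,  4.93270636e-02, -3.91605949e+01,
        1.61902659e-02,  1.01492781e-02,  6.07853352e-06]), 'position': array([ 0.23443297, -0.57894641,  0.23051615]), 'ee_rot': array([ 9.81547257e-01,  1.91218329e-01, -1.78108004e-04, -7.08269068e-04]), 'ft_force': array([ 0.08915182,  0.13471165, -0.58236063]), 'torque': array([-0.01492801, -0.00076209, -0.00582883]), 'grasp_force': 0.0, 'grip_width': 1.0010540037235889} 0.0187
{'fx': 416.85432208654515, 'fy': 416.85432208654515, 'cx': 255.9237535420269, 'cy': 187.16093755549127, 'world_from_camera': array([[-0.60636464,  0.46195145, -0.64724244,  1.50722044],
       [ 0.79516289,  0.35854987, -0.4890378 ,  0.78400877],
       [ 0.00615697, -0.8111984 , -0.58473862,  0.94816063],
       [ 0.        ,  0.        ,  0.        ,  1.        ]])}
{'fx': 382.60721168684285, 'fy': 382.60721168684285, 'cx': 254.95019375961215, 'cy': 192.19579960603397, 'world_from_camera': array([[ 0.00470183, -0.99082649,  0.13505835,  0.34001252],
       [-0.99993477, -0.00606435, -0.00967875,  0.02573935],
       [ 0.010409  , -0.13500404, -0.99079037,  1.35134823],
       [ 0.        ,  0.        ,  0.        ,  1.        ]])}
```

View pics/top0.png

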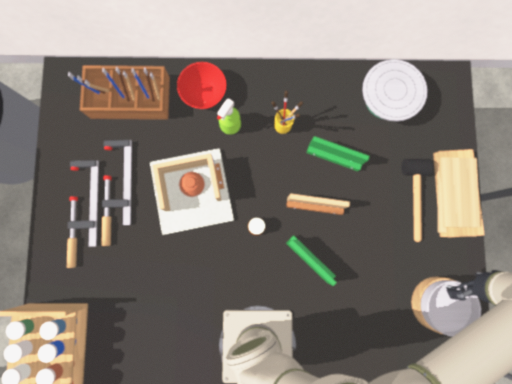

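View pics/scene0.png

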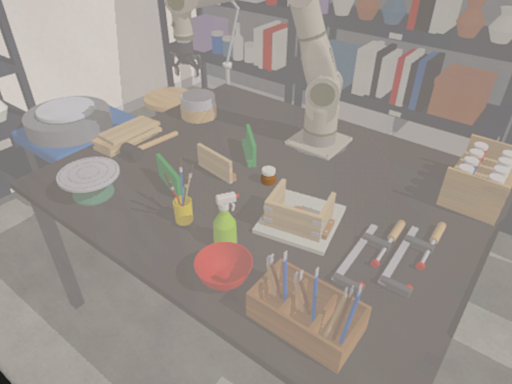

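The top view shows the box at about (190,190), opening downwards. The front board is at (318,204) with its batten on the robot side, and the soap jar is at (257,226). Next I'll measure the board and box.

```bash
cat > h.py <<'E'
import cv2,numpy as np
from workcell import manip,eyes
def cloud(n,d):
    c=eyes.camera_params(n);v,u=np.mgrid[:384,:512]
    P=np.stack([(u-c['cx'])/c['fx']*d,(v-c['cy'])/c['fy']*d,d,np.ones_like(d)],-1)
    return (P@c['world_from_camera'].T)[...,:3]
def rect(n,P,m,lab):
    q=P[m][:,:2].astype(np.float32)
    if len(q)<8: print(n,lab,len(q));return
    (c,s,a)=cv2.minAreaRect(q*1000); print(n,lab,len(q),'c',np.round(c,1),'s',np.round(s,1),'a',round(a,2),'z',np.round(np.percentile(P[m][:,2],[5,50,95]),4))
    return cv2.boxPoints((c,s,a))
E
python3 - <<'E'
from h import *
for n in("top","scene"):
    f=np.load(n+"0.npz");p,d=f['p'],f['d'];P=cloud(n,d)
    x,y,z=P[...,0],P[...,1],P[...,2]
    hsv=cv2.cvtColor(p,cv2.COLOR_RGB2HSV); woody=(hsv[...,0]<28)&(hsv[...,1]>40)&(d>0)
    if n=="top":
        for u,v in((318,204),(190,190),(290,197),(350,204)): print((u,v),P[v,u].round(3),hsv[v,u])
    B=woody&(x>.2)&(x<.5)&(y<-.03)&(y>-.3)
    print(rect(n,P,B&(z>.085)&(z<.12),'boardtop')); rect(n,P,B&(z>.018)&(z<.045),'batten')
    X=(d>0)&(x>.2)&(x<.65)&(y<.35)&(y>.05)
    print(rect(n,P,X&(z>.105)&(z<.135),'boxtop')); print(rect(n,P,X&(z>.012)&(z<.15)&(y>.08),'cast'))
    q=P[X&(z>.105)&(z<.135)]; np.save(n+'box.npy',q)
    if n=="top":
        im=cv2.resize(p[140:250,140:370],None,fx=3.4,fy=3.4,interpolation=cv2.INTER_CUBIC)
        cv2.imwrite("pics/crop0.png",im[:,:,::-1])
E
```

```text
(318, 204) [ 0.478 -0.202  0.054] [ 14 103 198]
(190, 190) [0.522 0.234 0.061] [  9 143 226]
(290, 197) [ 0.495 -0.102  0.1  ] [ 21  72 241]
(350, 204) [ 0.484 -0.326 -0.   ] [ 16  69 100]
top boardtop 296 c [ 485.7 -196.9] s [196.2  15.4] a 82.43 z [0.0916 0.0995 0.1039]
[[ 465.09702 -293.1064 ]
 [ 480.38638 -295.137  ]
 [ 506.22287 -100.59836]
 [ 490.9335   -98.56778]]
top batten 377 c [ 469.1 -193.7] s [195.1  26.1] a 80.58 z [0.0238 0.03   0.0365]
top boxtop 743 c [545.3 243.4] s [151.2 196.9] a 11.81 z [0.1098 0.1182 0.1223]
[[451.1745  324.3255 ]
 [491.46967 131.60913]
 [639.4692  162.55444]
 [599.174   355.2708 ]]
top cast 4971 c [525.  238.9] s [259.8 249.5] a 11.82 z [0.0147 0.0209 0.1193]
[[372.27386 334.4458 ]
 [423.37418  90.23614]
 [677.6905  143.45123]
 [626.5902  387.6609 ]]
scene boardtop 0
None
scene batten 0
scene boxtop 0
None
scene cast 0
None
```

View pics/crop0.png

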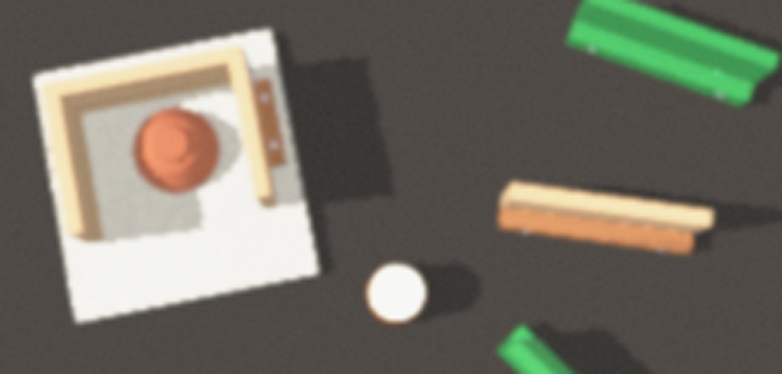

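The crop confirms the smooth face looks away from the robot, with the batten on the near side. The box yaw is about 11.8° with its origin at (471,228) mm. The board yaw is −7.6° with its centre at (486,−197). I'll move above the board.

```bash
python3 -m crank '[[[6,2.51,3.82,0,0,0,6.04],[6,2.51,3.82,0,0,0,6.04],[6,2.51,3.82,0,0,0,6.04],[6,2.51,3.82,0,0,0,6.04],[6,2.51,3.82,0,0,0,6.04],[6,2.51,3.82,0,0,0,6.04],[6,2.51,3.82,0,0,0,6.04],[6,2.51,3.82,0,0,0,6.04],[6,2.51,3.82,0,0,0,6.04],[6,2.51,3.82,0,0,0,6.04],[6,0,0,0,0,0,0],[6,0,0,0,0,0,0]]]' 60
```

```text
clock: 1.6
position: [0.4851, -0.1979, 0.231]
ee_rot: [0.753, 0.659, -0.0, -0.0]
ft_force: [0.1, -0.7, 0.1]
grip_width: 0.704
grasp_force: 0.0
```

```bash
python3 -m crank '[[[6,0.06,0.1,-4,0,0,0],[6,0,0,-4,0,0,0],[6,0,0,-4,0,0,0],[6,0,0,-3,0,0,0],[6,0,0,-2,0,0,0],[6,0,0,-0.8,0,0,0],[6,0,0,0,0,0,0],[6,0,0,0,0,0,0]]]' 60; python3 -m crank '[[[0,0,0,0,0,0,0],[0,0,0,0,0,0,0],[0,0,0,0,0,0,0],[0,0,0,0,0,0,0],[0,0,0,0,0,0,0],[0,0,0,0,0,0,0]]]' 60
python3 - <<'E'
from h import *
print(manip.get_obs()['torque'])
p,d=eyes.camera("top");cv2.imwrite("pics/grasp.png",cv2.resize(p[150:260,240:400],None,fx=4,fy=4)[:,:,::-1])
E
```

```text
clock: 2.6
position: [0.4867, -0.1969, 0.0543]
ee_rot: [0.752, 0.659, 0.0, 0.001]
ft_force: [0.3, -0.2, 0.4]
grip_width: 0.707
grasp_force: 0.0
clock: 3.35
position: [0.4865, -0.1964, 0.0537]
ee_rot: [0.752, 0.659, 0.0, 0.0]
ft_force: [-1.5, -0.7, 6.5]
grip_width: 0.167
grasp_force: 59.3
[0.12705334 0.32921383 0.00820177]
```

```bash
python3 -m crank '[[[0,0,0,1,0,0,0],[0,0,0,2,0,0,0],[0,0,0,3,0,0,0],[0,0,0,3,0,0,0],[0,0,0,2,0,0,0],[0,0,0,0,0,0,0]]]' 60; python3 -m crank '[[[0,-1,2,0,0,0,1],[0,-1.5,3,0,0,0,2],[0,-1.5,4,0,0,0,2],[0,-1.5,4,0,0,0,2],[0,-0.65,4,0,0,0,2],[0,0,4,0,0,0,2],[0,0,4,0,0,0,2],[0,0,4,0,0,0,2],[0,0,4,0,0,0,2],[0,0,4,0,0,0,1.4],[0,0,3,0,0,0,1],[0,0,1.4,0,0,0,0],[0,0,0,0,0,0,0],[0,0,0,0,0,0,0]]]' 60
cat > m.py <<'E'
from h import *
import sys
o=manip.get_obs();print('tcp',o['position'].round(4),'yaw',2*np.degrees(np.arctan2(o['ee_rot'][1],o['ee_rot'][0]))-90,'q',o['ee_rot'].round(4),'F',o['ft_force'].round(2),'T',o['torque'].round(3))
dz=float(sys.argv[1]); p,d=eyes.camera("top");P=cloud("top",d);x,y,z=np.moveaxis(P,-1,0)
a=np.radians(11.8);R=np.array([[np.cos(a),np.sin(a)],[-np.sin(a),np.cos(a)]])
hsv=cv2.cvtColor(p,cv2.COLOR_RGB2HSV); w=(hsv[...,0]<28)&(hsv[...,0]>14)&(hsv[...,1]>40)&(hsv[...,2]>150)
L=np.full(P.shape,np.nan);L[...,:2]=(P[...,:2]-[.4713,.228])@R.T;L[...,2]=z
m=(d>0)&w&(abs(z-.1-dz)<.012)&(L[...,0]<float(sys.argv[2]))&(L[...,0]>-.12)&(abs(L[...,1])<.13)
print('board in box frame',rect('top',L,m,'b'))
b=(d>0)&w&(abs(z-.118)<.012)&(L[...,0]>.01)&(L[...,0]<.17)&(abs(L[...,1])<.12)
print('box',rect('top',L,b,'box'))
cv2.imwrite(sys.argv[3],cv2.resize(p[130:250,130:270],None,fx=4,fy=4)[:,:,::-1])
E
python3 m.py 0.11 -0.005 pics/pre.png
```

```text
clock: 4.15
position: [0.4869, -0.1965, 0.1647]
ee_rot: [0.752, 0.659, 0.001, 0.001]
ft_force: [0.6, -1.1, -2.6]
grip_width: 0.164
grasp_force: 58.8
clock: 5.9
position: [0.4245, 0.2167, 0.1627]
ee_rot: [0.631, 0.776, -0.001, -0.0]
ft_force: [0.3, -0.8, -2.7]
grip_width: 0.164
grasp_force: 58.9
tcp [0.4245 0.2167 0.1627] yaw 11.81099308211428 q [ 6.306e-01  7.761e-01 -5.000e-04 -2.000e-04] F [ 0.27 -0.81 -2.71] T [0.021 0.008 0.036]
top b 127 c [-46.4 -65.4] s [15.8 71.3] a 0.16 z [0.2038 0.209  0.2126]
board in box frame [[ -54.379528  -29.830297]
 [ -54.17522  -101.08465 ]
 [ -38.38422  -101.039375]
 [ -38.588528  -29.785027]]
top box 500 c [80.7 -1.8] s [194.4 137.7] a 89.18 z [0.1095 0.1181 0.1222]
box [[ 10.425877 -97.96781 ]
 [148.13196  -99.93113 ]
 [150.90341   94.45719 ]
 [ 13.197327  96.42051 ]]
```

View pics/pre.png

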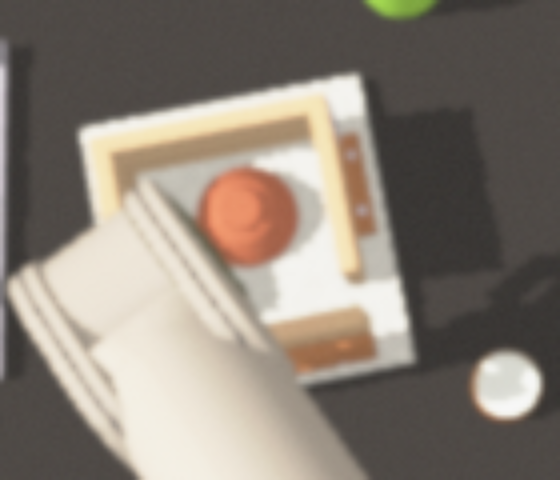

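The arm hides the board's left half in this view. The right end is at about (375,355) in the crop, roughly 2–3 mm towards −y. I'll use the scene camera to check both ends.

```bash
python3 - <<'E'
from h import *
p,d=eyes.camera("scene");print((d>0).mean(), d[200:230:10,290:310:10]); np.savez("s1.npz",p=p,d=d)
P=cloud("scene",d);print(P[215,300])
cv2.imwrite("pics/s1.png",cv2.resize(p[130:260,230:390],None,fx=4.6,fy=4.6,interpolation=cv2.INTER_CUBIC)[:,:,::-1])
E
```

```text
0.9954477945963541 [[0.18713449 0.18299213]
 [0.18959269 0.18474658]
 [0.1929816  0.18925335]]
[1.37950027 0.71249816 0.82836889]
```

View pics/s1.png

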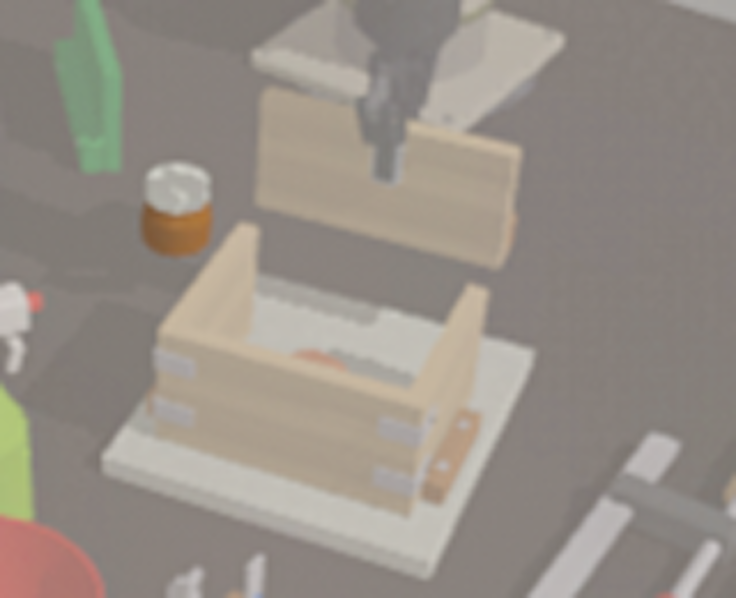

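The scene view shows the board square in the gripper. Its face corners in the crop are top (263,88) and (520,150), and bottom (257,203) and (500,268). I'll cast those as rays along with the box's front top outer corners, (258,228) and (488,290), as a reference.

```bash
python3 - <<'E'
from h import *
c=eyes.camera_params("scene");W=c['world_from_camera']
a=np.radians(11.8);R=np.array([[np.cos(a),np.sin(a)],[-np.sin(a),np.cos(a)]])
for u,v,z in((263,88,.209),(520,150,.209),(257,203,.109),(500,268,.109),(258,228,.118),(488,290,.118),(163,330,.118),(425,408,.118),(536,352,.018),(103,460,.018),(428,572,.018)):
    u=(u+.5)/4.6-.5+230;v=(v+.5)/4.6-.5+130
    r=W[:3,:3]@[(u-c['cx'])/c['fx'],(v-c['cy'])/c['fy'],1];t=(z-W[2,3])/r[2];q=W[:3,3]+t*r
    print(z,(R@(q[:2]-[.4713,.228])*1000).round(1))
E
```

```text
0.209 [ -53.  -107.4]
0.209 [-53.3  92. ]
0.109 [ -46.5 -104.5]
0.109 [-45.6  92. ]
0.118 [ -2.6 -86.2]
0.118 [-2.6 94.5]
0.118 [144.5 -98.6]
0.118 [145.2  95.2]
0.018 [-76.2 123.4]
0.018 [ 185.6 -125.7]
0.018 [191.6 122.9]
```

```bash
python3 -m crank '[[[0,0.6,0.25,-2,0,0,0],[0,0.6,0.25,-2.5,0,0,0],[0,0.6,0.15,-2.5,0,0,0],[0,0.6,0.1,-1.5,0,0,0],[0,0,0,0,0,0,0],[0,0,0,0,0,0,0]]]' 60
python3 m.py 0.024 -0.008 pics/pre2.png
python3 - <<'E'
from h import *
p,d=eyes.camera("scene")
cv2.imwrite("pics/s2.png",cv2.resize(p[150:250,255:355],None,fx=6,fy=6,interpolation=cv2.INTER_CUBIC)[:,:,::-1])
E
```

```text
clock: 6.75
position: [0.4491, 0.2254, 0.0792]
ee_rot: [0.63, 0.776, 0.0, 0.0]
ft_force: [0.5, -0.5, -1.5]
grip_width: 0.171
grasp_force: 58.8
tcp [0.4491 0.2254 0.0792] yaw 11.841359033055298 q [6.304e-01 7.763e-01 5.000e-04 2.000e-04] F [ 0.5  -0.54 -1.54] T [ 0.037 -0.02  -0.006]
top b 85 c [-20.7 -69.1] s [55.7 15.3] a 89.24 z [0.1192 0.1253 0.1291]
board in box frame [[-28.698288  -96.81064  ]
 [-13.4036255 -97.014725 ]
 [-12.660557  -41.32817  ]
 [-27.95522   -41.124084 ]]
top box 494 c [80.2 -2.1] s [193.3 138. ] a 89.68 z [0.1098 0.1184 0.1228]
box [[ 10.666852 -98.32996 ]
 [148.6954   -99.09263 ]
 [149.7632    94.15856 ]
 [ 11.73465   94.92123 ]]
```

View pics/s2.png

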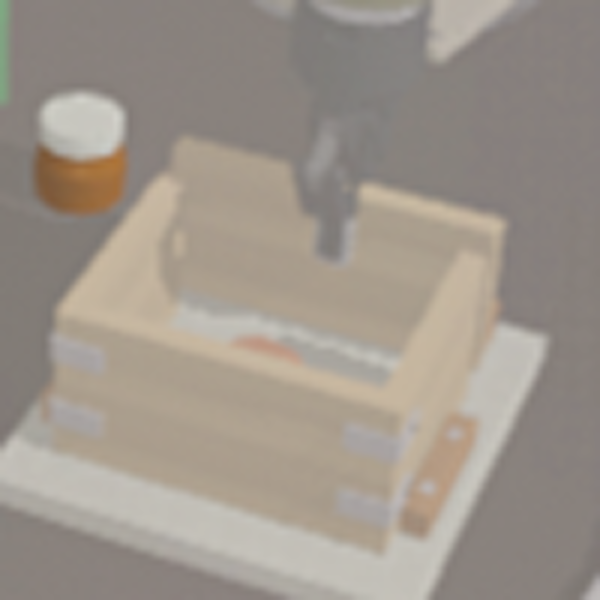

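View pics/pre2.png

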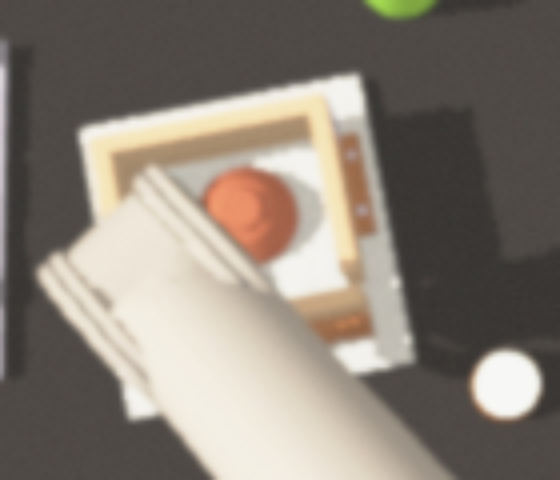

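Both views show the board upright and close to the box. The right end at crop (370,335) in the top view is nearly in line with the box's side. I'll compare the lateral position in the scene view by rays, with board top corners (173,138) and (504,219).

```bash
python3 - <<'E'
from h import *
c=eyes.camera_params("scene");W=c['world_from_camera']
a=np.radians(11.8);R=np.array([[np.cos(a),np.sin(a)],[-np.sin(a),np.cos(a)]])
for u,v,z in((173,138,.1255),(504,219,.1255),(58,308,.118),(404,407,.118),(487,255,.118),(548,340,.018),(0,497,.018)):
    u=(u+.5)/6-.5+255;v=(v+.5)/6-.5+150
    r=W[:3,:3]@[(u-c['cx'])/c['fx'],(v-c['cy'])/c['fy'],1];t=(z-W[2,3])/r[2];q=W[:3,3]+t*r
    print(z,(R@(q[:2]-[.4713,.228])*1000).round(1))
E
```

```text
0.1255 [ -27.  -105.3]
0.1255 [-33.   94.6]
0.118 [ 143.5 -101.9]
0.118 [141.2  93.6]
0.118 [-5.8 93.8]
0.018 [-75.2 122.9]
0.018 [ 194.4 -111.9]
```

```bash
python3 -m crank '[[[0,0.5,0.06,-0.3,0,0,0],[0,0.5,0.06,-0.3,0,0,0],[0,0,0,0,0,0,0],[0,0,0,0,0,0,0],[0,0,0,0,0,0,0]]]' 60;  python3 -m crank '[[[0,0,0,-0.1,0,0,0],[0,0,0,0,0,0,0],[0,0,0,0,0,0,0]]]' 60; python3 -m crank '[[[0,0,0,-0.05,0,0,0],[0,0,0,0,0,0,0],[0,0,0,0,0,0,0]]]' 60
```

```text
clock: 7.48
position: [0.4586, 0.2264, 0.0724]
ee_rot: [0.63, 0.776, -0.0, 0.0]
ft_force: [-0.8, 0.3, -1.6]
grip_width: 0.168
grasp_force: 58.8
clock: 7.85
position: [0.4588, 0.2265, 0.0717]
ee_rot: [0.63, 0.776, 0.0, 0.0]
ft_force: [-2.4, -1.8, 5.8]
grip_width: 0.167
grasp_force: 59.8
clock: 8.22
position: [0.4589, 0.2265, 0.0717]
ee_rot: [0.63, 0.776, 0.0, 0.0]
ft_force: [-4.6, -3.1, 12.2]
grip_width: 0.167
grasp_force: 61.0
```

```bash
python3 -m crank '[[[0,0,0,-0.0,0,0,0],[0,0,0,0.08,0,0,0],[0,0,0,0,0,0,0],[0,0.15,0.03,0,0,0,0],[0,0.15,0.03,0,0,0,0],[0,0,0,0,0,0,0],[0,0,0,0,0,0,0]]]' 60;  python3 -m crank '[[[0,0.1,0.02,0,0,0,0],[0,0,0,0,0,0,0],[0,0,0,0,0,0,0]]]' 60; python3 -c "
from workcell import manip;o=manip.get_obs();print(o['torque'],o['ft_force'])"
```

```text
clock: 9.1
position: [0.4614, 0.2271, 0.0717]
ee_rot: [0.63, 0.776, -0.0, -0.0]
ft_force: [-3.7, -1.1, 5.5]
grip_width: 0.167
grasp_force: 59.9
clock: 9.48
position: [0.4619, 0.2273, 0.0717]
ee_rot: [0.63, 0.776, -0.001, -0.0]
ft_force: [-6.2, -1.9, 7.4]
grip_width: 0.166
grasp_force: 60.2
[-0.39072056  1.49765195 -0.02242501] [-6.23646795 -1.8958765   7.4314452 ]
```

```bash
python3 -m crank '[[[0,0,0,0.05,0,0,0],[0,0,0,0,0,0,0],[0,0.05,0.01,0,0,0,0],[0,0,0,0,0,0,0],[0,0,0,0,0,0,0]]]' 60;  python3 -m crank '[[[0,0.05,0.01,0,0,0,0],[0,0,0,0,0,0,0],[0,0,0,0,0,0,0]]]' 60; python3 -m crank '[[[0,0.05,0.01,0,0,0,0],[0,0,0,0,0,0,0],[0,0,0,0,0,0,0]]]' 60;python3 -c "
from workcell import manip;o=manip.get_obs();print(o['torque'],o['ft_force'])"
```

```text
clock: 10.1
position: [0.462, 0.2273, 0.0717]
ee_rot: [0.63, 0.776, -0.001, -0.001]
ft_force: [-9.0, -0.7, 3.2]
grip_width: 0.164
grasp_force: 59.7
clock: 10.48
position: [0.462, 0.2272, 0.0717]
ee_rot: [0.63, 0.777, -0.002, -0.001]
ft_force: [-11.1, -3.2, 6.8]
grip_width: 0.168
grasp_force: 60.2
clock: 10.85
position: [0.462, 0.2272, 0.0717]
ee_rot: [0.63, 0.777, -0.002, -0.001]
ft_force: [-14.4, -3.7, 9.3]
grip_width: 0.168
grasp_force: 60.7
[-0.6277401   2.63916476 -0.06089459] [-14.40819877  -3.73161002   9.34831641]
```

```bash
python3 -m crank '[[[0,0,0,0.06,0,0,0],[0,0,0,0,0,0,0],[0,0,0,0,0,0,0]]]' 60;python3 -c "
from workcell import manip;o=manip.get_obs();print(o['torque'],o['ft_force'])"
python3 m.py 0.018 0.004 pics/fit.png
python3 - <<'E'
from h import *
p,d=eyes.camera("scene")
cv2.imwrite("pics/s3.png",cv2.resize(p[150:250,255:355],None,fx=6,fy=6,interpolation=cv2.INTER_CUBIC)[:,:,::-1])
E
```

```text
clock: 11.22
position: [0.4619, 0.2272, 0.0717]
ee_rot: [0.63, 0.777, -0.002, -0.001]
ft_force: [-11.2, -1.9, 1.1]
grip_width: 0.169
grasp_force: 59.6
[-0.15098145  2.0633143  -0.00901827] [-11.20762962  -1.93201061   1.08645567]
tcp [0.4619 0.2272 0.0717] yaw 11.889976825419296 q [ 0.6301  0.7765 -0.0019 -0.0012] F [-11.21  -1.93   1.09] T [-0.151  2.063 -0.009]
top b 79 c [ -6.2 -72.3] s [51.7 17.7] a 89.29 z [0.1132 0.1187 0.1225]
board in box frame [[-15.418484  -98.09999  ]
 [  2.2855341 -98.31935  ]
 [  2.9264565 -46.59172  ]
 [-14.777561  -46.37236  ]]
top box 465 c [80.4 -2. ] s [193.3 137. ] a 89.79 z [0.1101 0.1181 0.1227]
box [[ 11.525091 -98.39102 ]
 [148.5677   -98.89978 ]
 [149.2854    94.418274]
 [ 12.242783  94.92703 ]]
```

View pics/fit.png

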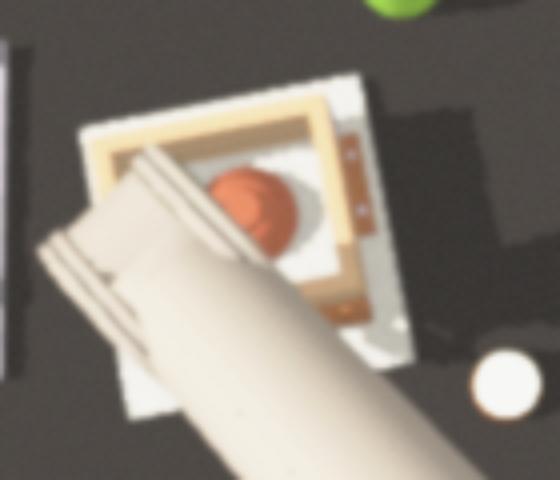

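View pics/s3.png

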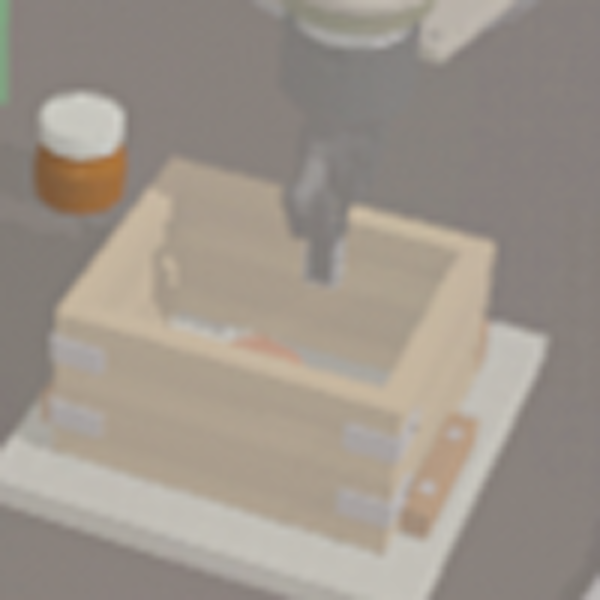

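The top view (end at about (370,320)) and the scene view (corner at (495,243)) both show the board flush and closed. The push is about 11 N and the torque about z is close to zero, so both ends carry load. Now I'll hold.

```bash
for i in 1 2; do python3 -m crank '[[[0,0,0,0,0,0,0],[0,0,0,0,0,0,0],[0,0,0,0,0,0,0],[0,0,0,0,0,0,0],[0,0,0,0,0,0,0],[0,0,0,0,0,0,0],[0,0,0,0,0,0,0],[0,0,0,0,0,0,0],[0,0,0,0,0,0,0],[0,0,0,0,0,0,0],[0,0,0,0,0,0,0],[0,0,0,0,0,0,0],[0,0,0,0,0,0,0],[0,0,0,0,0,0,0],[0,0,0,0,0,0,0],[0,0,0,0,0,0,0],[0,0,0,0,0,0,0],[0,0,0,0,0,0,0]]]' 60; done; python3 -c "
from workcell import manip;o=manip.get_obs();print(o['torque'],o['ft_force'])"
```

```text
clock: 13.58
position: [0.4619, 0.2272, 0.0718]
ee_rot: [0.63, 0.777, -0.002, -0.001]
ft_force: [-11.7, -1.9, 0.9]
grip_width: 0.168
grasp_force: 59.6
clock: 15.82
position: [0.4619, 0.2272, 0.0717]
ee_rot: [0.63, 0.777, -0.002, -0.001]
ft_force: [-11.6, -1.8, 0.8]
grip_width: 0.164
grasp_force: 59.6
[-0.18666884  2.03667681 -0.08477356] [-11.64975624  -1.84420395   0.7940348 ]
```

Steady at about 11 N for over 4.5 s.

```bash
python3 -c "
from workcell import job;print(job.hand_in())"
```

```text
the job is handed in; nothing more can be done
None
```

The front board is standing on the casting board and closing the box. Its visible right end is flush to about 0.3 mm (the arm hid the left end in the last top view). It was held at a steady push of about 11–12 N for over 4.5 s, and I handed the job in with it still gripped and pressed; the verdict was not shown.

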